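# Set a specimen cup on the viewing stand, raise it eight clicks and clamp it

## Robot

A 7-joint arm with a two-finger parallel gripper is mounted at the origin on a cart in front of the work surface, level with it; the furniture and walls round the work are solid. World frame = base frame: x ahead of the robot, y to its left, z up, the work surface at z = 0. Lengths are in mm, angles in degrees, forces in N, time in s.
With the tool pointing down it reaches from about 400 to 875 mm from the base axis. Payload 4.4 kg.
Tool frame: the origin (TCP) lies between the finger pads; the fingertips stand arm.nose_length ahead of it and the grasp point (between the pads) lies 8 mm behind it (arm.nose_length is the distance from the TCP to the fingertips, in mm); z points along the fingers, y is the line along which they close (so a half turn about z gives the same grasp; the last joint's range is limited). The gripper opens to 85 mm and grips with 20 to 120 N. Pads are 22 mm wide; open, the fingers measure 114 mm over their backs; the gripper's body (76 mm by 85 mm) begins 54 mm behind the grasp point. The pads swing forward as they close: fully open they stand 13 mm farther back than shut.
Start: joints at [-68.457, 36.005, 2.206, 86.941, -1.547, 57.084, -1.146], TCP at [277.898, 587.614, 242.313] pointing down, gripper open.
Joint ranges: [-175.42, 175.42], [-21.48, 121.26], [-71.46, 75.88], [10.55, 141.38], [-63.04, 243.04], [13.31, 113.54], [-168.57, 168.57]. Speed limits (degrees/s): [147.25, 147.25, 180, 180, 180, 180, 180].

## Interface

Orientations are given as a 3x3 rotation matrix whose columns are the frame's x, y, z axes.
In Python, from workcell import arm gives the robot as it stands. The module is installed in compiled form; this text tells all that it offers. Calls block until the motion is done:
- arm.goto(position, orientation): joint-space move of the TCP to a pose.
- arm.line_to(position, speed=150, ori=None, contact_N=None): straight line of the TCP; ori=None keeps the orientation; speed is the mean speed in mm/s. With contact_N (N) it stops when the force on the tool has changed by that much, and returns True; else False.
- arm.move_j(angles): joint-space move.
- arm.grip(opening, grasp_force=None): finger opening in mm; grasp_force is the grip in N (None keeps the last); returns when the fingers have stopped.
- arm.pause(seconds).
- arm.solve_ik(position, orientation): joint angles nearest the present ones, or None.
- arm.observe(): the state.
- arm.capture(name): name is "scene" or "top"; returns (picture, depth): 384x512x3 uint8, red, green, blue; 384x512 float32, mm along the optical axis (not along the pixel's ray), 0 where there is no reading.
- arm.camera_info(name): a dict with "mtx" (3x3 intrinsics, pixels), "distortion" ([k1, k2, p1, p2, k3] as OpenCV has them; the pictures are not rectified), "xyz" and "attitude" of the camera in the world. Camera axes: x right, y down, z forward; pixel columns grow to the right and rows downward; lengths in mm; the calibration is good to about 2 mm. A picture is of the moment at which its call begins. camera_info takes no time and is no camera call.
A pose or a line that the arm cannot do raises arm.IKError and nothing moves.
- arm.sign_off(): hands the job in; it is judged then, once.
Trained networks look in the newest picture that a camera, given by its name, has taken for a name from the list of things; names that differ only in an ending like _2 or _b are one class to them, and where a whole thing is asked for, a point or a joint stands for the part that bears it (a point fixed in the world has none). Each returns a list of dicts, best first, with "p" (0 to 1); they miss things now and then, are a little off and sometimes report something else, mostly with a low value. They report only what shows in the picture. A call takes as long as a camera call.
- arm.search_frame(name, camera): "xyz" ([x, y, z] in mm, in the coordinates of the camera as it stood for that picture, good to about 4 mm: the middle of the surface that is visible of it).
- arm.trace(name, camera): "pixels" (384x512 bool, what is visible of it).
- arm.pinpoint(name, camera): "xyz" ([x, y, z] in mm, in the coordinates of the camera as it stood for that picture, good to about 4 mm: a listed point, or the origin of a listed thing).
The state is a dict: "time_s": time; "qpos": joint angles; "dq": joint speeds; "joint_efforts": joint torques, N m; "ee_pos": TCP position; "eef_rot": TCP orientation; "ft_force": force on the tool from outside, world axes, zero at the start; "torque": the same for the moment, N m; "grip_width": finger opening in mm; "grip_force": force on a finger pad.
Only numpy, scipy, OpenCV 4.12 (cv2) and the standard library are available. Lean on these libraries where they do the work, as an engineer would, in place of code of your own. Each camera call takes 0.05 s, during which the arm holds its last target. There are 200 camera calls.

## Task

Stand the white specimen cup upright in the middle of the viewing stand's platform, then turn the round click knob exactly eight clicks clockwise (seen from above) to lift the cup to the lens, and let go. Then clamp the height by swinging the ratchet lever back and forth until the clamp screw is fully tight, and last press the lamp button all the way in and let it come back. Leave the tape roll, the marker and the amber bottle where they are.

Things in the scene. Friction and masses are not known exactly. Their poses are not given: they have to be found in the camera images.
- stand: viewing stand, a grey casting fixed to the worktop: base plate 250 (x) x 330 (y) x 14 mm. Origin: centre of its underside; x away from the robot, y left at yaw 0. In its frame (mm): platform centre (30, 0); black lens barrel behind it, tip at x 74, 80 high, post 100 high; knob axis (-45, -115); clamp screw axis (-20, 105), with two stop posts 48 high 52 mm from it; lamp button (-85, -25)
- platform_top (a point): centre of the top of the square aluminium platform, 84 x 84 mm, engraved with two rings (71 and 30 mm across), no rim; 46 mm above the worktop at the start. Axes like the stand's. Each click of the knob lifts it 3 mm
- specimen_cup: white screw-top specimen cup, 56 mm across, 57 mm high, about 50 g, standing loose on the worktop; origin at the centre of its underside, z up
- knob_grip (a point): on the axis of the round knurled steel click knob (upright axis, 42 mm across, 26 mm high, white index line), on the front right of the stand at mid height of the knob, 73 mm above the worktop; the knob's top is 85 mm up, its round pedestal (64 mm across) ends 54 mm up
- height_knob (a joint): angle of the click knob in rad, 0 at the start with the platform at its lowest, growing clockwise from above. 24 click stops a turn, one every 0.2618 rad (15 degrees); about 0.08 N m carries it over a click, and when let go it springs to the nearest click. End stops at 0 and at 12 clicks
- lever_handle (a point): on the axis of the upright black round grip (16 mm across, from 50 to 100 mm above the worktop) at the end of the clamp lever, 80 mm up; it lies 95 mm from the clamp screw's axis, on the robot's side. The grip is fixed to the lever and may turn between the fingers
- clamp_lever (a joint): swing of the ratchet lever, rad, 0 to 0.9 between its stops, growing clockwise from above (grip moves to the stand's +y); at 0.45 it points along the stand's -x. Clockwise it drives the screw (about 4 N at the grip); back it clicks freely (1 N) over a ratchet of 0.21 rad pitch, so up to 0.21 rad of each swing is lost. Stays where it is left
- clamp_screw (a joint): angle of the clamp screw in rad, turned only by the ratchet lever: between 0 and 0.25 at the start (slack), growing clockwise as it tightens, fully tight against its stop at 1.6; it stays where it is left
- clamp_head (a point): centre of the top of the clamp screw's hexagon head, on the lever's pivot axis on the left of the stand, 62 mm above the worktop
- lamp_button_top (a point): centre of the top of the grey lamp push button, 22 mm across, at the front middle of the stand, 49 mm above the worktop, in a black collar
- lamp_button (a joint): how far the lamp button is pressed, 0 to 0.006 m; about 5 N presses it fully, it springs back
- tape_roll: roll of white labelling tape lying flat beside the stand, 58 mm across, 20 mm high; origin at the centre of its underside; not to be moved
- marker: orange marker pen lying in front of the stand, 120 x 16 x 13 mm; origin at its underside; not to be moved
- amber_bottle: amber bottle, 69 mm across, 196 mm high, behind the stand on the right; origin at the centre of its underside; not to be moved

How it is judged:
By the outcome, as a careful person would: the job done as asked, in the order asked, and still so for the second after the job is handed in, with the robot touching nothing.
It also fails if it takes over 64 s, if anything falls off the work surface, if the arm or the gripper's body presses on something with over 40 N, if the wrist force passes 120 N, or if a joint passes its speed limit or range.

## Working session

There is one attempt and no reset: what is moved stays moved. The work goes in short steps, each a Python script; the robot and the scene stay as the last script left them, time stands still between calls to the robot, and variables do not carry over. Pictures are saved under pics/ and viewed, at most 10 in all, crops included, and the job is handed in when it is done.

```bash
mkdir -p pics
cat > h.py <<'E'
import numpy as np, cv2
from workcell import arm
def info(c):
    i=arm.camera_info(c); return np.array(i["mtx"]),np.array(i["distortion"]),np.array(i["xyz"]),np.array(i["attitude"])
def tow(c,p):
    K,D,t,R=info(c); return R@np.array(p)+t
def cloud(c,depth):
    K,D,t,R=info(c)
    h,w=depth.shape; u,v=np.meshgrid(np.arange(w),np.arange(h))
    n=cv2.undistortPoints(np.stack([u,v],-1).reshape(-1,1,2).astype(float),K,D).reshape(h,w,2)
    P=np.concatenate([n*depth[...,None],depth[...,None]],-1)
    return P@R.T+t
def down(yaw):  # tool z down; tool y (closing) direction at angle yaw from world y
    c,s=np.cos(np.radians(yaw)),np.sin(np.radians(yaw))
    y=np.array([-s,c,0]); z=np.array([0,0,-1.]); x=np.cross(y,z)
    return np.stack([x,y,z],1)
E
cat > a.py <<'E'
from h import *
np.set_printoptions(precision=1,suppress=True)
o=arm.observe(); print(o["eef_rot"],arm.nose_length,o["ft_force"],o["time_s"])
ims=[]
for c in ["scene","top"]:
    im,d=arm.capture(c); ims.append(im); np.save(c+"_d.npy",d)
    cv2.imwrite(f"pics/{c}0.png",im[...,::-1])
    print(c,arm.camera_info(c)["xyz"])
    for n in ["stand","platform_top","specimen_cup","knob_grip","lever_handle","clamp_head","lamp_button_top","tape_roll","marker","amber_bottle"]:
        print(n,[(round(r["p"],2),tow(c,r["xyz"])) for r in arm.pinpoint(n,c)[:2]])
cv2.imwrite("pics/both0.png",cv2.resize(np.vstack(ims)[...,::-1],(400,600)) if 0 else cv2.resize(np.hstack(ims)[...,::-1],(800,300)))
print(arm.observe()["time_s"])
E
python3 a.py
```

```text
[[-0.9  0.4 -0. ]
 [ 0.4  0.9 -0. ]
 [-0.  -0.  -1. ]] 11.0 [ 0.6 -0.4 -0.3] 0.0
scene [  84.2 -585.   625. ]
stand [(0.89, array([595.1,  14.9,   1.5]))]
platform_top []
specimen_cup [(0.78, array([498.3, 322.6,  -1.2]))]
knob_grip [(0.53, array([392.7,  -1. ,  -3.7]))]
lever_handle [(0.61, array([490.7, 151.9,  82.1])), (0.2, array([534.6, -97.1,  72.7]))]
clamp_head [(0.4, array([499.7, 323.8,   2.5])), (0.36, array([584.8, 121.1,  61.9]))]
lamp_button_top [(0.51, array([501.9,   1.1,  50.5]))]
tape_roll [(0.7, array([ 530.5, -338.4,    1.5]))]
marker [(0.56, array([393.4,   1.3,  -2.1]))]
amber_bottle [(0.77, array([ 726. , -261.1,   -2.4]))]
top [ 389.7   19.8 1316.9]
stand [(0.56, array([588.8,  13.8,  -1.8]))]
platform_top [(0.96, array([622.3,  11.5,  45.6]))]
specimen_cup [(0.87, array([501.3, 319.3,   6.8])), (0.34, array([508.3,  -3. ,  51.5]))]
knob_grip [(0.47, array([532.6, -92.8,  72.9]))]
lever_handle [(0.77, array([493.7, 152.6,  79. ]))]
clamp_head [(0.58, array([580. , 123.1,  62.5])), (0.38, array([508.6,  -2.7,  51.4]))]
lamp_button_top [(0.61, array([507.5,   0.9,  50.7]))]
tape_roll [(0.74, array([593.4,  14.4,   2.4])), (0.67, array([ 527.7, -344.3,    2.5]))]
marker [(0.56, array([393.7,  -0.3,   3.9]))]
amber_bottle [(0.6, array([ 725.9, -259.6,   -2. ]))]
1.1
```

```bash
cat > b.py <<'E'
from h import *
from scipy.optimize import least_squares
np.set_printoptions(precision=1,suppress=True)
C={c:cloud(c,np.load(c+"_d.npy")) for c in ["scene","top"]}
def sel(c,xy,r,z0,z1):
    P=C[c].reshape(-1,3); m=(np.hypot(*(P[:,:2]-xy).T)<r)&(P[:,2]>z0)&(P[:,2]<z1); return P[m]
def rep(n,c,xy,r,z0,z1):
    p=sel(c,xy,r,z0,z1)
    if len(p)<5: print(n,c,len(p)); return
    (x,y),rad=cv2.minEnclosingCircle(p[:,:2].astype(np.float32))
    print(n,c,len(p),"mean",p.mean(0),"circ",x,y,2*rad,"bbox mid",(p.min(0)+p.max(0))/2)
for c in C:
    rep("knob",c,(533,-95),32,79,92)
    rep("cup",c,(500,321),45,50,65)
    rep("grip",c,(492,152),25,92,108)
    rep("head",c,(582,122),16,56,68)
    rep("plat",c,(622,11.5),65,40,51)
    rep("button",c,(505,1),14,44,55)
    rep("bottle",c,(726,-260),50,150,215)
    rep("tape",c,(529,-341),45,14,26)
    p=sel(c,(622,11.5),62,40,51)
    if len(p)>20: print(cv2.minAreaRect(p[:,:2].astype(np.float32)))
# fit stand from pinpoint averages
S=np.array([[0,0],[30,0],[-45,-115],[-20,105],[-85,-25]])
W=np.array([[592,14.4],[622.3,11.5],[533,-95],[582.4,122.1],[504.7,1]])
f=lambda q:((S@np.array([[np.cos(q[2]),-np.sin(q[2])],[np.sin(q[2]),np.cos(q[2])]]).T+q[:2])-W).ravel()
r=least_squares(f,[592,14,0]);print(r.x[:2],np.degrees(r.x[2]),r.fun)
E
python3 b.py
```

```text
knob scene 173 mean [534.2 -99.5  84.4] circ 535.24267578125 -97.30611419677734 44.5885009765625 bbox mid [535.3 -97.7  83.6]
cup scene 146 mean [497.7 317.1  56.4] circ 499.351318359375 319.6903076171875 56.73241424560547 bbox mid [499.5 320.2  55. ]
grip scene 23 mean [493.3 149.   97.9] circ 494.76513671875 150.1522674560547 15.893451690673828 bbox mid [493.8 149.8  96.9]
head scene 36 mean [581.4 118.2  59.3] circ 582.7666015625 121.12675476074219 30.223997116088867 bbox mid [584.6 121.4  59.9]
plat scene 568 mean [620.3   6.5  45.8] circ 626.0516357421875 8.850828170776367 120.36422729492188 bbox mid [631.9   9.8  45.2]
button scene 35 mean [504.   -4.6  48.5] circ 505.1020202636719 -3.4546737670898438 19.656747817993164 bbox mid [504.8  -2.9  47.8]
bottle scene 470 mean [ 715.  -267.2  173. ] circ 720.5563354492188 -263.64862060546875 54.54183578491211 bbox mid [ 717.7 -263.3  173.8]
tape scene 339 mean [ 525.3 -342.6   17.7] circ 526.6008911132812 -342.1062316894531 59.62386703491211 bbox mid [ 526.8 -341.6   17.5]
((623.385009765625, 9.606342315673828), (86.67153930664062, 86
[... 551 characters left out ...]
 917 mean [619.2  10.1  46.1] circ 620.2823486328125 8.897470474243164 114.36648559570312 bbox mid [620.3   8.9  45.5]
button top 43 mean [502.8  -2.8  49.1] circ 503.4732971191406 -1.7043325901031494 21.345144271850586 bbox mid [503.   -1.7  49.2]
bottle top 354 mean [ 718.1 -257.8  173.6] circ 722.1567993164062 -261.2929992675781 57.70038604736328 bbox mid [ 720.9 -261.4  176.2]
tape top 212 mean [ 527.2 -340.6   19.5] circ 527.6882934570312 -340.84735107421875 60.898902893066406 bbox mid [ 527.8 -340.7   20.1]
((619.845947265625, 9.99631118774414), (84.04633331298828, 84.35721588134766), 84.45886993408203)
[591.5  15. ] -6.52747033686976 [-0.5  0.6 -1.   0.1  0.7  0.9  1.2 -0.5 -0.5 -1.1]
```

View pics/top0.png

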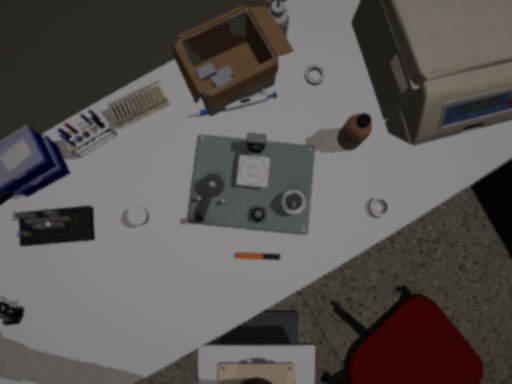

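View pics/scene0.png

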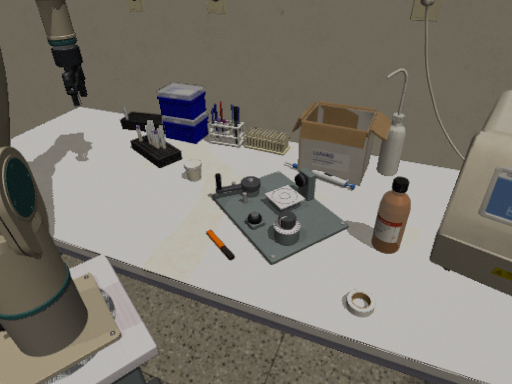

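```bash
cat > c.py <<'E'
from h import *
np.set_printoptions(precision=1,suppress=True)
O=down(-5.5); O2=down(174.5)
cup=np.array([498.5,321.,0]); pl=np.array([620.7,10.5,0])
def best(p):
    r=[(abs(q[6]),q,o) for o in (O,O2) if (q:=arm.solve_ik(p,o)) is not None]; return min(r,key=lambda t:t[0])
_,q,o=best(cup+[0,0,120]); print(q)
print(arm.solve_ik(pl+[0,0,72],o))
arm.move_j(q); print(arm.observe()["time_s"])
arm.line_to(cup+[0,0,24],speed=150)
arm.grip(40,grasp_force=25); s=arm.observe(); print(s["grip_width"],s["grip_force"],s["ft_force"],s["ee_pos"],s["time_s"])
arm.line_to(cup+[0,0,150],speed=200)
arm.line_to(pl+[0,0,150],speed=220,ori=o)
s=arm.observe(); print(s["grip_width"],s["ft_force"],s["ee_pos"],s["time_s"])
im,d=arm.capture("top"); P=cloud("top",d)
arm.line_to(pl+[0,0,78],speed=120)
print(arm.line_to(pl+[0,0,66],speed=30,contact_N=3))
s=arm.observe(); print(s["grip_width"],s["ft_force"],s["ee_pos"],s["time_s"])
im,d=arm.capture("scene"); cv2.imwrite("pics/c1.png",cv2.resize(im[130:280,180:380,::-1],(800,600)))
E
python3 c.py
```

```text
[-33.5  40.2  -3.1 102.5   3.3  37.4  46. ]
[-1.1 46.  -4.  99.1  5.  35.  76.5]
2.475
53.72025352493106 26.12194061279297 [-0.6 -0.7  6.6] [499.1 321.4  25.1] 3.6667
53.455017300768645 [0.5 0.2 0.2] [620.3  12.3 150. ] 6.1167
True
53.36711802947911 [0.3 0.1 4.5] [621.7  10.5  70.8] 7.2583
```

View pics/c1.png

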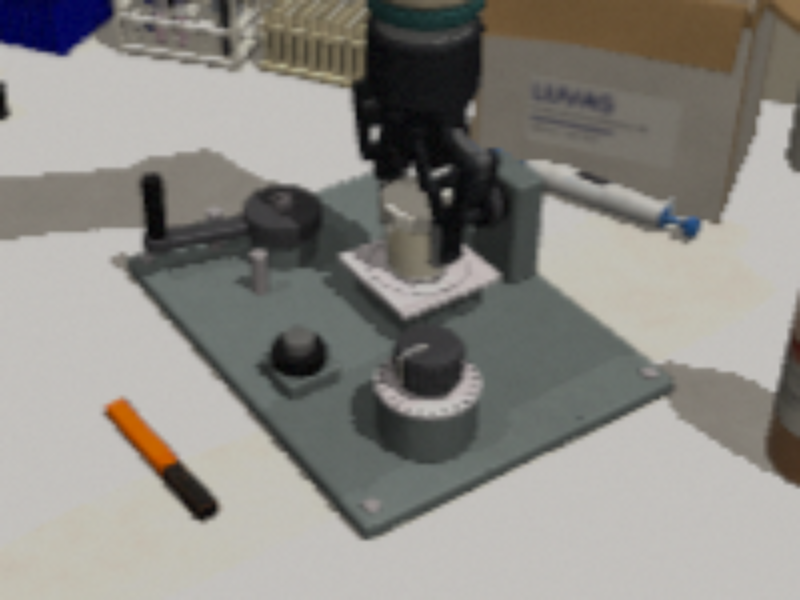

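The cup (410,235 in the crop) stands on the platform, clear of the barrel. Next I release it, retreat over the knob, and check where the cup ended up.

```bash
cat > d.py <<'E'
from h import *
np.set_printoptions(precision=1,suppress=True)
pl=np.array([620.7,10.5,0]); kn=np.array([535.2,-96.8,0])
arm.grip(80); arm.line_to(pl+[0,0,160],speed=200)
# choose knob yaw with q7 near -60
c=[]
for y in range(-180,180,10):
    q=arm.solve_ik(kn+[0,0,130],down(y))
    if q is not None: c.append((abs(q[6]+60),y,q))
c.sort(key=lambda t:t[0]); print(c[0])
arm.move_j(c[0][2]); print(arm.observe()["time_s"])
for cam in ["top","scene"]:
    im,d=arm.capture(cam); P=cloud(cam,d).reshape(-1,3)
    m=(np.hypot(*(P[:,:2]-pl[:2]).T)<45)&(P[:,2]>96)&(P[:,2]<110); p=P[m]
    if len(p)>5: print(cam,len(p),p.mean(0),cv2.minEnclosingCircle(p[:,:2].astype(np.float32)))
    m=(np.hypot(*(P[:,:2]-pl[:2]).T)<65)&(P[:,2]>40)&(P[:,2]<51); p=P[m]
    if len(p)>5: print("plat",len(p),p.mean(0),cv2.minAreaRect(p[:,:2].astype(np.float32)))
    print([(r["p"],tow(cam,r["xyz"])) for r in arm.pinpoint("specimen_cup",cam)[:1]])
    cv2.imwrite(f"pics/d_{cam}.png",im[...,::-1])
E
python3 d.py
```

```text
(np.float64(4.0550699607402265), 140, array([-28.8,  55. ,  65.4, 111. , -61. ,  58.5, -64.1]))
10.3917
top 252 [626.5  13.3 102.9] ((634.0343627929688, 15.99041748046875), 34.34531784057617)
plat 208 [644.3  15.1  46.2] ((633.5225219726562, 8.64932632446289), (84.08305358886719, 57.3859977722168), 84.576416015625)
[]
scene 58 [605.9  19.  101.8] ((610.813232421875, 17.538286209106445), 22.00858497619629)
plat 261 [609.5   4.6  45.6] ((622.2064208984375, 8.987220764160156), (84.3836898803711, 85.82852172851562), 83.42801666259766)
[(0.54, array([624. ,  11.5,  45.2]))]
```

```bash
cat > e.py <<'E'
from h import *
np.set_printoptions(precision=1,suppress=True)
pl=np.array([620.7,10.5,0]); kn=np.array([535.2,-96.8,0])
arm.move_j([-14,30,-4,100,5,50,-60]); s=arm.observe(); print(s["ee_pos"],s["time_s"])
R=s["eef_rot"]; y=np.degrees(np.arctan2(-R[0,1],R[1,1])); print(y)
q=arm.solve_ik(kn+[0,0,125],down(y)); print(q)
for cam in ["top","scene"]:
    im,d=arm.capture(cam); np.save(cam+"_d.npy",d)
    cv2.imwrite(f"pics/e_{cam}.png",im[...,::-1])
    r=arm.trace("specimen_cup",cam)
    if r:
        P=cloud(cam,d)[r[0]["pixels"]]; p=P[(P[:,2]>98)&(P[:,2]<110)]
        print(cam,r[0]["p"],len(P),len(p),p.mean(0),cv2.minEnclosingCircle(p[:,:2].astype(np.float32)))
a=cv2.imread("pics/e_top.png")[130:230,180:330]; b=cv2.imread("pics/e_scene.png")[130:280,180:380]
cv2.imwrite("pics/e.png",np.vstack([cv2.resize(b,(400,300)),cv2.resize(a,(400,270))]))
E
python3 e.py
```

```text
[559.4 124.7 235. ] 11.7083
-129.50234063708785
[ 10.2  36.8  -4.5 110.1   4.9  33.3 -36.9]
top 0.93 390 348 [619.5  11.1 103.3] ((619.7788696289062, 11.15492057800293), 27.721586227416992)
scene 0.93 379 184 [619.6   8.8 102.7] ((620.9774169921875, 9.514814376831055), 27.619464874267578)
```

View pics/e.png

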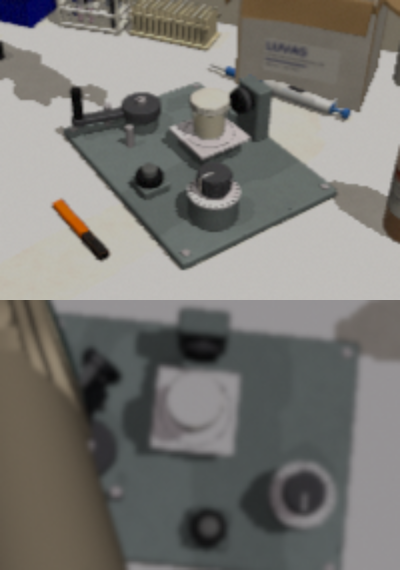

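The cup is upright and centred within about 1 mm of the platform centre (top view 192,400 in the combined picture). The knob is free at (303,495). Clockwise corresponds to q7 decreasing.

```bash
cat > f.py <<'E'
from h import *
np.set_printoptions(precision=2,suppress=True)
kn=np.array([535.2,-96.8,0]); o=down(-32.5)
q=np.array([10.2,36.8,-4.5,110.1,4.9,33.3,60.])
arm.move_j(q); s=arm.observe(); print(s["ee_pos"],s["time_s"])
arm.line_to(kn+[0,0,120],ori=o)
print(arm.line_to(kn+[0,0,68],speed=100,contact_N=15))
arm.grip(30,grasp_force=45); s=arm.observe(); print(s["grip_width"],s["ft_force"],s["ee_pos"],s["qpos"],s["time_s"])
q=np.array(s["qpos"]); q0=q[6]
for i in range(1,9):
    q[6]=q0-15*i; arm.move_j(q); s=arm.observe(); print(i,s["torque"],s["ft_force"],s["time_s"])
R=s["eef_rot"]; print(np.degrees(np.arctan2(-R[0,1],R[1,1])))
E
python3 f.py
```

```text
[535.38 -95.65 124.87] 13.725
False
40.72970768258245 [-1.65 -0.86  6.39] [535.14 -97.58  68.99] [  9.74  42.1   -3.67 111.71   5.67  26.33  59.4 ] 15.0833
1 [-0.03  0.05 -0.11] [ 0.64 -0.05 -2.64] 15.4417
2 [ 0.08  0.05 -0.04] [ 0.54  0.88 -0.76] 15.8
3 [0.09 0.03 0.  ] [ 0.73  0.45 -0.48] 16.1583
4 [ 0.16 -0.01 -0.02] [0.39 1.1  0.07] 16.5167
5 [ 0.23 -0.04 -0.05] [ 0.94  0.   -0.34] 16.875
6 [ 0.25 -0.1  -0.01] [ 1.09  0.77 -0.08] 17.2333
7 [ 0.32 -0.22 -0.04] [ 0.97  0.19 -0.31] 17.5917
8 [ 0.34 -0.28 -0.03] [ 1.55  0.47 -0.18] 17.95
-152.16693875337026
```

```bash
cat > chk.py <<'E'
from h import *
def chk(tag):
    for cam in ["top","scene"]:
        im,d=arm.capture(cam); np.save(cam+"_d.npy",d); cv2.imwrite(f"pics/{tag}_{cam}.png",im[...,::-1])
        r=arm.trace("specimen_cup",cam)
        if r:
            P=cloud(cam,d)[r[0]["pixels"]]; p=P[(P[:,2]>P[:,2].max()-5)]
            print(cam,len(p),np.median(p,0),cv2.minEnclosingCircle(p[:,:2].astype(np.float32)))
        P=cloud(cam,d).reshape(-1,3); m=(abs(P[:,0]-620)<39)&(abs(P[:,1]-10)<39)&(np.hypot(P[:,0]-620,P[:,1]-10)>33)&(P[:,2]>40)&(P[:,2]<80)
        print(cam,"plat z median",m.sum(),np.median(P[m,2]))
E
cat > g.py <<'E'
from chk import *
np.set_printoptions(precision=1,suppress=True)
chk("g0")
arm.grip(80); arm.line_to([535.2,-96.8,170],speed=200)
q=np.array(arm.observe()["qpos"]); q[6]=60; q[0]-=25; arm.move_j(q)
s=arm.observe(); print(s["ee_pos"],s["time_s"])
chk("g1")
a=cv2.imread("pics/g1_top.png")[130:230,180:330]; b=cv2.imread("pics/g1_scene.png")[130:280,180:380]
cv2.imwrite("pics/g.png",np.vstack([cv2.resize(b,(400,300)),cv2.resize(a,(400,270))]))
# collar heights
P=cloud("scene",np.load("scene_d.npy")).reshape(-1,3); r=np.hypot(P[:,0]-503.8,P[:,1]+3)
for a,b in [(0,8),(8,11),(11,14),(14,18),(18,24)]:
    z=P[(r>=a)&(r<b),2]; print(a,b,len(z),np.percentile(z,[10,50,90]) if len(z) else None)
E
python3 g.py
```

```text
top 1 [ 389.7   19.8 1316.9] ((389.6833801269531, 19.84041976928711), 9.999999747378752e-05)
top plat z median 313 70.32152587316318
scene plat z median 14 69.48448055608884
[525.3 137.6 169.1] 21.0833
top 4 [ 389.7   19.8 1316.9] ((389.6833801269531, 19.84041976928711), 9.999999747378752e-05)
top plat z median 313 70.01949796191548
scene 4 [  84.2 -585.   625. ] ((84.19203186035156, -584.9888305664062), 9.999999747378752e-05)
scene plat z median 171 69.88951191091576
0 8 34 [-762.4   48.1   50.1]
8 11 42 [-762.4   41.4   49.4]
11 14 37 [-763.5   36.8   41.9]
14 18 81 [-760.5   30.5   39.5]
18 24 174 [-761.9   17.    32.9]
```

View pics/g.png

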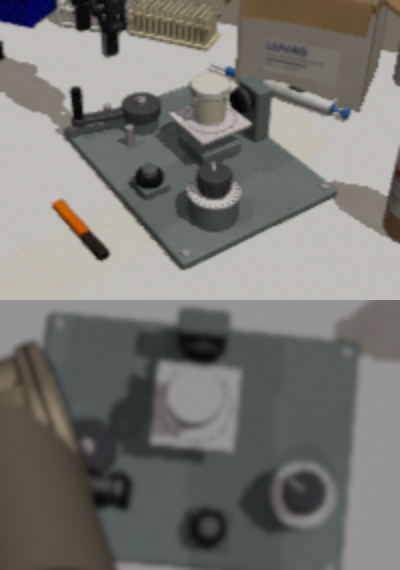

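Platform reads 70 mm (46 + 24), so it is exactly eight clicks up, with the cup still centred (top view 195,400). The lever grip is at about (75,100) in the scene half. Now the lever, with the fingers caging the grip loosely.

```bash
cat > lev.py <<'E'
from h import *
C=np.array([581.2,120.6]); R=94.5; Z=74
def pose(q):
    phi=174.5-np.degrees(q-0.45); a=np.radians(phi)
    return [C[0]+R*np.cos(a),C[1]+R*np.sin(a),Z], down(phi-180)
def qnow():
    p=np.array(arm.observe()["ee_pos"])[:2]-C
    return 0.45+np.radians(174.5-np.degrees(np.arctan2(p[1],p[0]))%360)
def swing(q1,N,speed=90):
    q0=qnow(); sg=np.sign(q1-q0)
    p,o=pose(q0+sg*0.05); arm.line_to(p,speed=40,ori=o)
    n=max(1,int(np.ceil(abs(q1-q0-sg*.05)/0.25))); hit=False
    for q in np.linspace(q0+sg*.05,q1,n+1)[1:]:
        p,o=pose(q)
        hit=arm.line_to(p,speed=speed,ori=o,contact_N=N)
        if hit: break
    s=arm.observe(); print("to %.2f hit %s at q %.3f"%(q1,hit,qnow()),s["ft_force"].round(1) if hasattr(s["ft_force"],"round") else s["ft_force"],"t %.1f"%s["time_s"]); return hit
E
cat > i.py <<'E'
from lev import *
p,o=pose(0.70); print(p)
arm.goto([p[0],p[1],150],o); print(arm.observe()["qpos"].round(0) if hasattr(arm.observe()["qpos"],"round") else "")
print(arm.line_to(p,speed=120,contact_N=15)); arm.grip(20,grasp_force=20)
s=arm.observe(); print(s["grip_width"],s["ft_force"],s["time_s"])
swing(0.97,14); swing(-0.07,14); swing(0.97,14)
E
python3 i.py
```

```text
[np.float64(492.30015292655855), np.float64(152.64788901501504), 74]
[-19.  33.  -2. 114.   1.  34.  48.]
False
20.04392845189187 [ 0.0492867  -0.48657075  0.28705742] 22.975
to 0.97 hit True at q 0.911 [-1.1 -0.4  0.9] t 23.5
to -0.07 hit True at q -0.040 [-1.2  4.3  0.6] t 25.3
to 0.97 hit True at q 0.911 [-0.2 -0.7  1.5] t 27.2
```

```bash
cat > j.py <<'E'
from lev import *
for i in range(3):
    swing(-0.07,14); swing(0.97,14)
    if qnow()<0.85: break
E
python3 j.py
```

```text
to -0.07 hit True at q -0.040 [-0.3  3.9  1.8] t 29.0
to 0.97 hit True at q 0.907 [-0.5 -1.5  1.8] t 30.8
to -0.07 hit True at q -0.039 [0.  2.9 0.7] t 32.6
to 0.97 hit True at q 0.908 [-0.5 -2.6  0.4] t 34.5
to -0.07 hit True at q -0.040 [0.1 4.  0.5] t 36.2
to 0.97 hit True at q 0.908 [ 0.2 -1.6  1.2] t 38.1
```

```bash
cat > k.py <<'E'
from lev import *
def go(qs):
    for q in qs:
        p,o=pose(q); arm.line_to(p,speed=60,ori=o); s=arm.observe(); f=np.array(s["ft_force"])
        a=np.radians(174.5-np.degrees(q-0.45)); t=np.array([np.sin(a),-np.cos(a)]) # clockwise tangent
        print("q %.2f Ft %.1f Fr %.1f t %.1f"%(q,f[:2]@t,f[:2]@[np.cos(a),np.sin(a)],s["time_s"]))
im,d=arm.capture("scene"); im2,_=arm.capture("top")
cv2.imwrite("pics/k.png",np.hstack([cv2.resize(im[140:240,180:280,::-1],(400,400)),cv2.resize(im2[165:235,180:250,::-1],(400,400))]))
go([0.7,0.5,0.3]); go([0.45,0.6,0.75])
E
python3 k.py
```

```text
q 0.70 Ft 0.2 Fr -0.5 t 38.7
q 0.50 Ft 0.4 Fr 0.1 t 39.1
q 0.30 Ft -0.0 Fr -0.0 t 39.6
q 0.45 Ft 0.4 Fr 0.6 t 40.0
q 0.60 Ft 0.3 Fr 0.4 t 40.4
q 0.75 Ft -4.1 Fr -1.4 t 40.8
```

View pics/k.png

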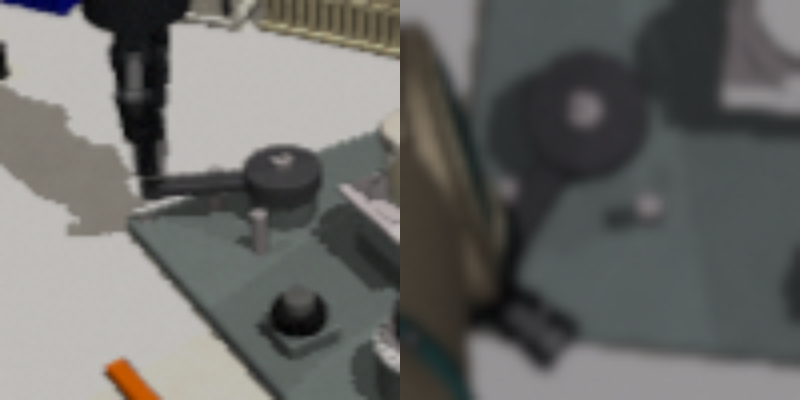

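```bash
cat > l.py <<'E'
from lev import *
from k2 import go
arm.grip(10,grasp_force=25); s=arm.observe(); print(s["grip_width"],s["grip_force"],np.round(s["ft_force"],1),s["time_s"])
if s["grip_width"]>14:
    go([0.5,0.3,0.05]); go([0.3,0.5,0.7])
    im,d=arm.capture("scene"); im2,_=arm.capture("top")
    cv2.imwrite("pics/l.png",np.hstack([cv2.resize(im[140:240,180:280,::-1],(400,400)),cv2.resize(im2[165:235,180:250,::-1],(400,400))]))
E
sed -n '2,6p' k.py > t; (echo "from lev import *"; cat t) > k2.py; python3 l.py
```

```text
15.380785482489564 24.278663992881775 [-0.3 -5.7  3.4] 40.975
q 0.50 Ft -1.4 Fr -0.2 t 41.5
q 0.30 Ft 1.3 Fr 3.1 t 42.0
q 0.05 Ft -1.4 Fr 4.4 t 42.5
q 0.30 Ft -5.1 Fr 1.4 t 43.1
q 0.50 Ft -6.0 Fr 0.9 t 43.5
q 0.70 Ft -4.1 Fr 0.4 t 44.0
```

View pics/l.png

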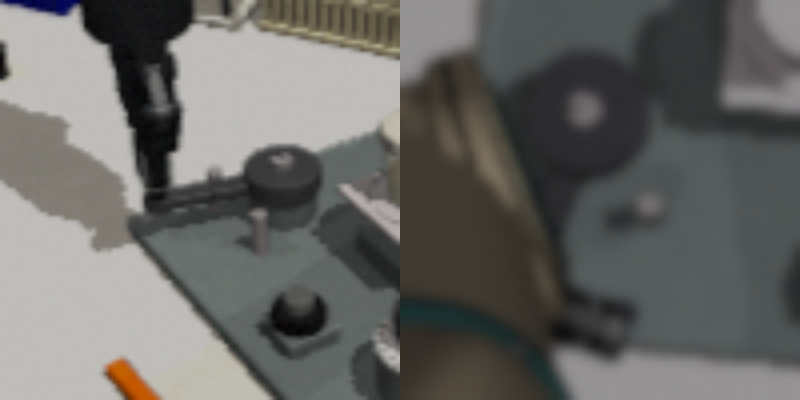

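```bash
cat > m.py <<'E'
from lev import *
from k2 import go
go([0.8,0.87])
go([0.45,0.03]); go([0.15,0.25,0.35,.45])
E
python3 m.py
```

```text
q 0.80 Ft -3.1 Fr -1.3 t 44.4
q 0.87 Ft -2.8 Fr -1.9 t 44.7
q 0.45 Ft -3.1 Fr -0.4 t 45.5
q 0.03 Ft -1.6 Fr 3.3 t 46.3
q 0.15 Ft -1.8 Fr 3.1 t 46.6
q 0.25 Ft -2.0 Fr 3.2 t 46.9
q 0.35 Ft -2.2 Fr 1.9 t 47.2
q 0.45 Ft -1.6 Fr 1.6 t 47.5
```

```bash
cat > n.py <<'E'
from lev import *
from k2 import go
p,o=pose(.66); print(arm.line_to(p,speed=80,ori=o,contact_N=20),qnow()); p,o=pose(.87); print(arm.line_to(p,speed=80,ori=o,contact_N=20),qnow())
im,d=arm.capture("scene"); im2,_=arm.capture("top"); cv2.imwrite("pics/n_scene.png",im[...,::-1]); cv2.imwrite("pics/n_top.png",im2[...,::-1]); print(arm.observe()["time_s"])
k=cv2.imread("pics/k.png"); l=cv2.imread("pics/l.png")
def S(f): return cv2.resize(cv2.imread(f)[140:240,180:280],(400,400))
def T(f): return cv2.resize(cv2.imread(f)[165:235,180:250],(400,400))
A=[S("pics/scene0.png"),S("pics/g1_scene.png"),k[:,:400],l[:,:400],S("pics/n_scene.png")]
B=[T("pics/top0.png"),T("pics/g1_top.png"),k[:,400:],l[:,400:],T("pics/n_top.png")]
f=lambda L,y,x:np.hstack([cv2.normalize(cv2.resize(i[y-25:y+25,x-35:x+35],(155,110),interpolation=cv2.INTER_CUBIC),None,0,255,cv2.NORM_MINMAX) for i in L])
cv2.imwrite("pics/n.png",np.vstack([f(A,158,283),f(B,108,185)]))
for L,y,x in((A,158,283),(B,108,185)):
    g=[cv2.cvtColor(i[y-20:y+20,x-25:x+25],cv2.COLOR_BGR2GRAY).astype(float) for i in L]
    print(np.round([[np.abs(a-b).mean() for b in g] for a in g],1))
E
python3 n.py
```

```text
False 0.6599345845847371
False 0.8688899175803234
48.45
[[0.  3.6 5.1 5.  4.9]
 [3.6 0.  4.6 5.4 4.9]
 [5.1 4.6 0.  2.4 1.3]
 [5.  5.4 2.4 0.  1.8]
 [4.9 4.9 1.3 1.8 0. ]]
[[ 0.   9.3  6.4  3.9  4.4]
 [ 9.3  0.   8.  10.   9.2]
 [ 6.4  8.   0.   3.9  2.5]
 [ 3.9 10.   3.9  0.   1.4]
 [ 4.4  9.2  2.5  1.4  0. ]]
```

View pics/n.png

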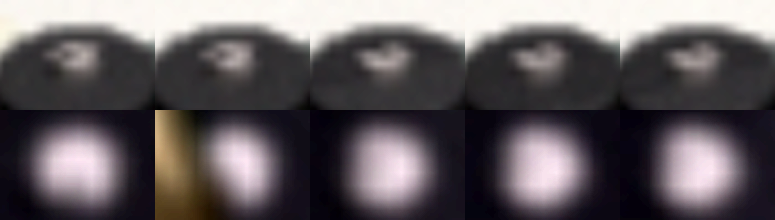

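The dark mark on the screw head moved from 6 o'clock to 9 o'clock in the top crop, about 90° clockwise. It has not changed over the last three frames, so the screw is at its 1.6 rad stop and tight. Last, the button.

```bash
cat > p.py <<'E'
from h import *
b=np.array([503.6,-2.5,0])
s=arm.observe(); p=np.array(s["ee_pos"])
arm.grip(60); arm.line_to([p[0],p[1],150],speed=180)
arm.grip(0); o=down(-25); arm.goto(b+[0,0,110],o)
arm.line_to(b+[0,0,66],speed=120)
print(arm.line_to(b+[0,0,50],speed=20,contact_N=15)); s=arm.observe(); print(s["ee_pos"],s["ft_force"],s["time_s"])
arm.pause(0.2)
E
python3 p.py
```

```text
True
[504.13122956  -2.49145862  54.03859068] [-0.67638281 -0.35065139  8.77524892] 52.0083
```

```bash
cat > r.py <<'E'
from chk import *
np.set_printoptions(precision=1,suppress=True)
p=np.array(arm.observe()["ee_pos"])
print(arm.line_to(p-[0,0,3],speed=15,contact_N=15)); s=arm.observe(); print(s["ee_pos"],s["ft_force"])
arm.pause(.2)
arm.line_to([p[0],p[1],150],speed=120)
q=np.array(s["qpos"]); arm.goto([470,220,230],down(-25)); print(arm.observe()["time_s"])
chk("r"); a=cv2.imread("pics/r_top.png")[130:260,180:330]; b=cv2.imread("pics/r_scene.png")[130:280,180:380]
cv2.imwrite("pics/r.png",np.vstack([cv2.resize(b,(400,300)),cv2.resize(a,(345,299),)if 0 else cv2.resize(a,(400,300))]))
for c in["scene","top"]:
    P=cloud(c,np.load(c+"_d.npy")).reshape(-1,3)
    z=P[(np.hypot(P[:,0]-503.6,P[:,1]+2.5)<7)&(P[:,2]>0),2]; print(c,"button z",np.median(z) if len(z) else None)
E
python3 r.py
```

```text
True
[504.1  -2.5  54. ] [-1.6 -0.6 11.8]
54.525
top 55 [619.9  13.6 130.5] ((619.981689453125, 11.923283576965332), 26.001083374023438)
top plat z median 312 70.6690848662563
scene 1 [  84.2 -585.   625. ] ((84.19203186035156, -584.9888305664062), 9.999999747378752e-05)
scene plat z median 164 69.85886825408392
scene button z 48.93885980423397
top button z 49.335192340851336
```

View pics/r.png

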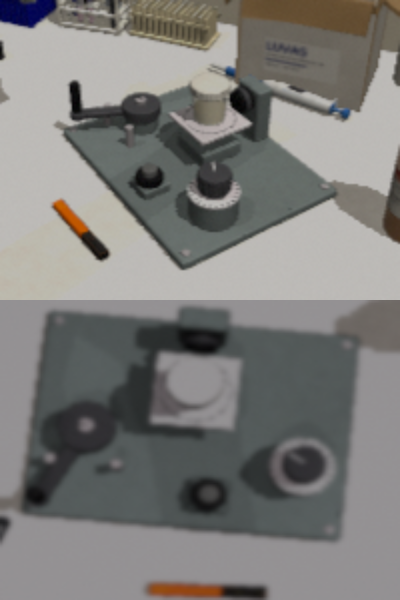

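The button is back up at 49 mm. The cup stands centred at (195,385), the platform reads 70 mm and the marker has not moved, so I'm handing in.

```bash
python3 -c "
from workcell import arm
print(arm.sign_off())"
```

```text
the job is handed in; nothing more can be done
None
```

I handed the job in at about 54.5 s: cup centred within 1–2 mm and upright, platform up eight clicks (70 mm), clamp screw tight (judged from its head turning about 90° and then stopping, since the lever never jammed), and the lamp button pressed to its stop and back up.

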